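Pry open the slab case and pack the next layer

TASK

Pry up the tight lid of the grey case with the pry blade, working from the slot under its front edge, swing the lid fully open so that it stays open, and lay the blade flat in the middle of its rubber pad. Then lay the thin separator sheet squarely on the slab already packed in the case, and the second slab squarely on the sheet, lengthwise along the packed slab and all three centred on one another. Set the sheet and slab down rather than dropping them, let go of everything, and leave the other things on the bench where they are.

Things in the scene. Friction and masses are not known exactly. Their poses are not given: they have to be found in the camera images.
- case: square grey storage case fixed to the bench: 152 (x) x 162 (y) x 70 mm high without the lid, walls 6 mm, floor 6 mm thick, inside 140 (x) x 150 (y) mm. Origin: centre of its underside; z up. The slot side is its -y side, the hinge runs along x on the top of its +y side
- slot (a point): middle of the pry slot's mouth on the case's -y outer face: the slot is an opening right under the lid, 98 mm wide (along the case's x) and 10 mm high (60 to 70 mm above the bench), through the 6 mm wall; a blade goes in along the case's +y
- lid (a joint): angle of the case's lid (rad): 0 shut, grows as it opens upward about the hinge, stop at 1.9. A flat plate 152 x 162 x 6 mm, flush with the case's outer faces, no handle; its underside is 70 mm above the bench when shut. Stiff hinge: it stays at whatever angle it is left, about 3 N at the front edge moves it
- lid_hinge (a point): middle of the lid's hinge line, 70 mm above the bench, at the case's +y top edge; the hinge line runs along the case's x
- lid_edge (a point): middle of the lid's free front edge, on its underside, 162 mm from the hinge line; it moves with the lid
- case_floor (a point): centre of the case's inner floor, 6 mm above the bench, axes as the case
- pry_blade: pry tool lying on the rubber pad: wooden handle 100 mm long, 22 wide, 16 high, then a thin flat steel blade 90 mm long, 18 wide, 3 thick at mid-height (centre 8 mm above the underside). x runs along it towards the blade's tip, z up. Origin: on the underside near the balance point, 15 mm behind the handle's blade end; the handle spans x = -85 to +15 mm, the tip is at x = +105 mm. 120 g
- blade_tip (a point): end of the blade's steel tip, mid-thickness; tool's x axis points out of it
- pad: rubber pad, tool rest, fixed to the bench: 210 (its x) x 80 (its y) x 5 mm thick. Origin: centre of its underside
- packed_slab: the dark red-brown slab already packed flat in the case: 110 (x) x 52 (y) x 16 mm, its length roughly along the case's y. Origin: centre of its underside
- sheet: thin plain brown fibreboard separator sheet lying flat on the bench: 120 (x) x 60 (y) x 8 mm. Origin: centre of its underside
- slab: the second dark red-brown slab, lying flat on the bench, with two shallow round marks on top: 110 (x) x 52 (y) x 16 mm. Origin: centre of its underside
- pen_cup: bystander, leave alone: aluminium pen cup full of pens, 84 mm across, about 190 mm high
- brush: bystander, leave alone: wooden bristle brush, 200 mm long, 36 mm high
- glue_bottle: bystander, leave alone: small white bottle, 40 mm across, 100 mm high
- screwdriver: bystander, leave alone: screwdriver lying on the bench
- file: bystander, leave alone: blue-handled flat file, 210 mm long, 16 mm high, lying on the bench
- tray: bystander, leave alone: shallow open tray, 100 x 130 mm, 30 mm high
- pot: bystander, leave alone: white pot, 70 mm across, 80 mm high
Things that resemble listed ones, but are neither listed nor needed, are in the scene too. Of the things that look like the sheet, the middle-sized one is meant.

How it is judged:
By the outcome, as a careful person would: the job done as asked, in the order asked, and still so for the second after the job is handed in, with the robot touching nothing.
It also fails if it takes over 72 s, if anything falls off the work surface, if the arm or the gripper's body presses on something with over 40 N, if the wrist force passes 120 N, or if a joint passes its speed limit or range.

ROBOT

A 7-joint arm with a two-finger parallel gripper is mounted at the origin on the work surface. World frame = base frame: x ahead of the robot, y to its left, z up, the work surface at z = 0. Lengths are in mm, angles in rad, forces in N, time in s.
With the tool pointing down it reaches from about 400 to 875 mm from the base axis. Payload 4.4 kg.
Tool frame: the origin (TCP) lies midway between the tips of the shut fingers; the grasp point (between the pads) lies 19 mm behind it; z points along the fingers, y is the line along which they close (so a half turn about z gives the same grasp; the last joint's range is limited). The gripper opens to 85 mm and grips with 20 to 120 N. Pads are 22 mm wide; open, the fingers measure 114 mm over their backs; the gripper's body (76 mm by 85 mm) begins 54 mm behind the grasp point. The pads swing forward as they close: fully open they stand 13 mm farther back than shut.
Start: joints at [-1.249, 0.628, 0.038, 1.517, -0.027, 0.996, -0.02], TCP at [245.777, 601.757, 231.313] pointing down, gripper open.
Joint ranges: [-3.06, 3.06], [-0.37, 2.12], [-1.25, 1.32], [0.18, 2.47], [-1.1, 4.24], [0.23, 1.98], [-2.94, 2.94]. Speed limits (rad/s): [2.57, 2.57, 3.14, 3.14, 3.14, 3.14, 3.14].

INTERFACE

Orientations are given as [roll, pitch, yaw] about the fixed x, y, z axes, in that order (R = Rz(yaw) Ry(pitch) Rx(roll)).
In Python, from cell import ctrl gives the robot as it stands.
- The arm moves only by the shell command python3 -m crank 'ROWS' [OPENING]. ROWS is JSON, a list that holds one entry, the list of rows, each a list of 4 numbers: the shift along the tool's x, y, z normalised to -1 to 1, where 1 is 2.5 cm, then the turn about the tool's z normalised to -1 to 1, where 1 is 0.08 rad. In form: [[[dx, dy, dz, turn], ...]]. A call has 1 to 12 rows; each row shifts and turns the commanded pose from where the row before left it, along the tool's axes as they then stand; what a row does not reach is not made up. A row lasts 1/12 s, in which the tool goes at most 41.7 mm and 7.16 degrees, less where a joint would pass 70% of its speed; a pose out of reach is approached as far as the arm can. A call with a number of a shift or a turn outside -1 to 1 is refused whole. A call with a gripper value outside its range is refused whole. OPENING is the closure, from -1 (fully open) to 1 (shut), set as the call begins (- or left out, the last holds). The fingers move at their own pace and stop on an object; the grip force is fixed at half the most. Time passes only in rows, so rows that do not move let the fingers close. It gives the time, the measured TCP pose, the force, the opening and the grip force at its end, in the units of the state.
- ctrl.read_state(): the state, without advancing time (a new reading comes with each control period).
- ctrl.get_image(name): name is "scene" or "top"; returns a dict with "img" (480x640x3 uint8, red, green, blue), "intrinsics" (3x3 intrinsics, pixels), "extrinsics" (4x4, takes a point from camera to world coordinates). Camera axes: x right, y up, looking along -z (the intrinsics and any distortion apply to the point x, -y, -z); pixel columns grow to the right and rows downward; lengths in mm; the calibration is good to about 2 mm. A picture is of the moment at which its call begins. There is no depth.
- ctrl.finish_job(): hands the job in; it is judged then, once.
Trained networks look in the newest picture that a camera, given by its name, has taken for a name from the list of things; names that differ only in an ending like _2 or _b are one class to them, and where a whole thing is asked for, a point or a joint stands for the part that bears it (a point fixed in the world has none). Each returns a list of dicts, best first, with "confidence" (0 to 1); they miss things now and then, are a little off and sometimes report something else, mostly with a low value. They report only what shows in the picture. A call takes as long as a camera call. They do not tell look-alikes from the thing itself.
- ctrl.find_in(camera, target): "position" ([row, column] in pixels, amid what is visible of it).
- ctrl.trace(camera, target): "mask" (480x640 bool, what is visible of it) and "position" ([row, column] in pixels, amid what is visible of it).
- ctrl.place_of(camera, target): "position" ([row, column] in pixels: a listed point, or the origin of a listed thing).
The state is a dict: "clock": time; "qpos": joint angles; "qd": joint speeds; "tau": joint torques, N m; "eef_pos": TCP position; "tool_rot": TCP orientation; "force": force on the tool from outside, world axes, zero at the start; "torque": the same for the moment, N m; "width": finger opening in mm; "gripper_force": force on a finger pad.
Only numpy, scipy, OpenCV 4.12 (cv2) and the standard library are available. Lean on these libraries where they do the work, as an engineer would, in place of code of your own. Each camera call takes 0.05 s, during which the arm holds its last target. There are 200 camera calls.

## Working session

There is one attempt and no reset: what is moved stays moved. The work goes in short steps, Python scripts to look and compute and a shell command to move; the robot and the scene stay as the last step left them, time stands still between calls to the robot, and variables do not carry over. Pictures are saved under pics/ and viewed, at most 10 in all, crops included, and the job is handed in when it is done.

```bash
mkdir -p pics; ls
cat > h.py <<'E'
import numpy as np, cv2
from cell import ctrl
def shot(cam,name=None):
    d=ctrl.get_image(cam)
    if name: cv2.imwrite(f'pics/{name}.png',d['img'][:,:,::-1])
    return d
def proj(d,P):
    E=np.array(d['extrinsics']);K=np.array(d['intrinsics'])
    c=(np.atleast_2d(P)-E[:3,3])@E[:3,:3]
    c=c*[1,-1,-1]; p=c@K.T
    return p[:,:2]/p[:,2:]
def ray(d,rc):
    E=np.array(d['extrinsics']);K=np.array(d['intrinsics'])
    v=np.linalg.inv(K)@[rc[1],rc[0],1]; v=v*[1,-1,-1]
    return E[:3,3],E[:3,:3]@v
def atz(d,rc,z):
    o,v=ray(d,rc); return o+v*(z-o[2])/v[2]
def tri(d1,a,d2,b):
    o1,v1=ray(d1,a);o2,v2=ray(d2,b);v1=v1/np.linalg.norm(v1);v2=v2/np.linalg.norm(v2)
    s=np.linalg.lstsq(np.c_[v1,-v2],o2-o1,rcond=None)[0]
    p,q=o1+s[0]*v1,o2+s[1]*v2
    return (p+q)/2,np.linalg.norm(p-q)
E
python3 - <<'E'
from h import *
np.set_printoptions(precision=1,suppress=True)
s=ctrl.read_state();print(s)
D={c:shot(c,c+'0') for c in('scene','top')}
for c in D: print(c,D[c].keys(),D[c]['intrinsics'],D[c]['extrinsics'])
for t in ['case','slot','lid_hinge','lid_edge','pry_blade','blade_tip','pad','sheet','slab']:
    for c in D:
        r=ctrl.place_of(c,t)
        print(t,c,[(np.round(x['position'],1).tolist(),round(x['confidence'],2)) for x in r])
E
```

```text
pics
{'clock': 0.0, 'qpos': array([-1.2,  0.6,  0. ,  1.5, -0. ,  1. , -0. ]), 'qd': array([-0., -0.,  0., -0., -0.,  0.,  0.]), 'tau': array([  0. , -56.3,   1.2, -19.3,   0. ,   0. ,  -0. ]), 'eef_pos': array([245.6, 601.2, 230.4]), 'tool_rot': array([-3.1,  0. ,  2.8]), 'force': array([ 0.6, -0. ,  0. ]), 'torque': array([ 0. ,  0.1, -0. ]), 'gripper_force': 0.0, 'width': 85.29951388053784}
scene dict_keys(['img', 'intrinsics', 'extrinsics']) [[481.2   0.  324.3]
 [  0.  481.2 242.8]
 [  0.    0.    1. ]] [[   0.8   -0.4    0.5 1020.1]
 [   0.6    0.5   -0.7 -714.9]
 [   0.     0.8    0.6  726.3]
 [   0.     0.     0.     1. ]]
top dict_keys(['img', 'intrinsics', 'extrinsics']) [[450.    0.  321.4]
 [  0.  450.  241.1]
 [  0.    0.    1. ]] [[  -0.     1.    -0.2  316.5]
 [  -1.    -0.    -0.   -21.1]
 [  -0.     0.2    1.  1006.2]
 [   0.     0.     0.     1. ]]
case scene []
case top [([214.7, 246.8], 0.81), ([135.8, 267.3], 0.19)]
slot scene [([241.6, 369.6], 0.77)]
slot top [([201.2, 280.4], 0.61)]
lid_hinge scene [([203.6, 391.4], 0.9), ([420.6, 252.0], 0.65)]
lid_hinge top [([216.6, 205.2], 0.79)]
lid_edge scene [([237.7, 368.7], 0.86)]
lid_edge top [([200.9, 281.1], 0.95)]
pry_blade scene [([335.2, 321.0], 0.64)]
pry_blade top [([189.4, 394.5], 0.67)]
blade_tip scene [([303.8, 346.1], 0.69)]
blade_tip top [([186.2, 353.5], 0.69), ([188.2, 156.6], 0.27)]
pad scene [([335.4, 320.9], 0.81)]
pad top [([188.2, 394.1], 0.84)]
sheet scene [([280.8, 160.8], 0.84), ([305.5, 347.9], 0.71), ([284.5, 271.1], 0.61), ([250.8, 252.7], 0.57)]
sheet top [([259.6, 375.8], 0.8), ([360.8, 439.7], 0.63), ([317.7, 343.6], 0.59), ([267.2, 445.2], 0.47)]
slab scene [([326.5, 213.9], 0.95)]
slab top [([265.9, 446.2], 0.56), ([176.8, 488.2], 0.5)]
```

View pics/scene0.png

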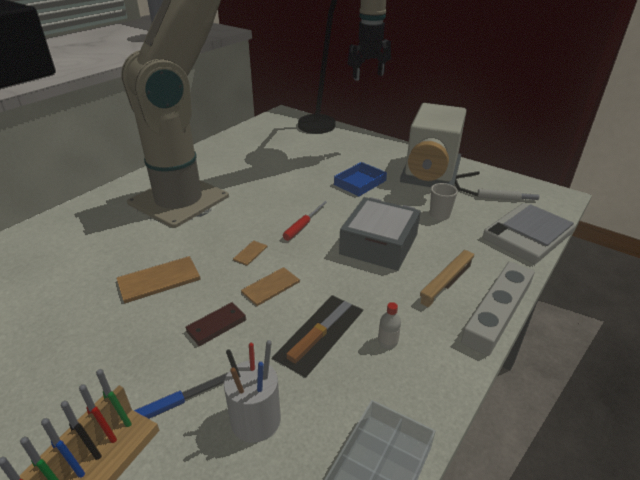

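View pics/top0.png

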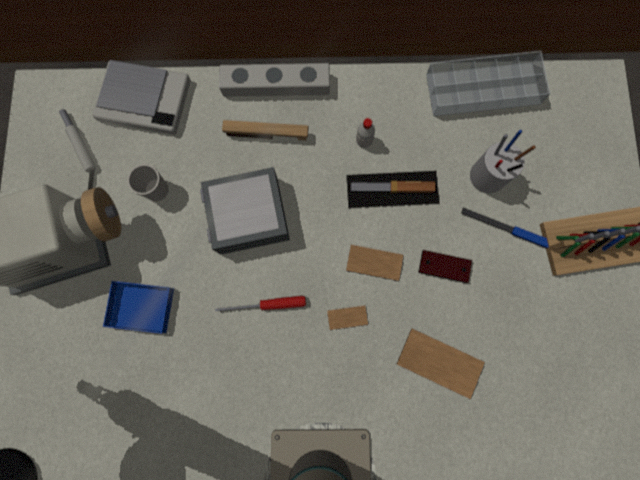

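Run:
```python
from h import *
np.set_printoptions(precision=1,suppress=True)
D={c:shot(c) for c in('scene','top')}
P={'slot':((241.6,369.6),(201.2,280.4)),'hinge':((203.6,391.4),(216.6,205.2)),'edge':((237.7,368.7),(200.9,281.1)),'tool':((335.2,321),(189.4,394.5)),'tip':((303.8,346.1),(186.2,353.5)),'pad':((335.4,320.9),(188.2,394.1)),'slab':((326.5,213.9),(265.9,446.2))}
for k,(a,b) in P.items(): print(k,*tri(D['scene'],a,D['top'],b))
S=[(280.8,160.8),(305.5,347.9),(284.5,271.1),(250.8,252.7)];T=[(259.6,375.8),(360.8,439.7),(317.7,343.6),(267.2,445.2)]
print('S',[atz(D['scene'],a,0) for a in S]);print('T',[atz(D['top'],a,0) for a in T])
for t in ['sheet','slab','pad','pry_blade','lid']:
  for c in D:
    for r in ctrl.trace(c,t):
      m=r['mask'].astype(np.uint8);cs=max(cv2.findContours(m,0,2)[0],key=cv2.contourArea)
      w=np.array([atz(D[c],(p[0][1],p[0][0]),{'sheet':8,'slab':16,'pad':5,'pry_blade':10,'lid':76}[t])[:2] for p in cs],np.float32)
      print(t,c,round(r['confidence'],2),np.round(r['position']),cv2.minAreaRect(w))
```

```text
slot [584.7  79.3  62.2] 0.09256563610132428
hinge [550.2 239.7  72.6] 1.3505362755167425
edge [582.4  76.8  73.8] 0.9173345427723643
tool [ 629.4 -177.3   -0.2] 5.6063431082277475
tip [630.8 -83.6  15.8] 1.2020602083810719
pad [ 631.  -177.3    0.6] 2.6842192816575596
slab [ 445.7 -287.6    4.4] 2.642507684980919
S [array([ 240.8, -258.3,    0. ]), array([627.8, -72.1,   0. ]), array([ 450.5, -118.9,    0. ]), array([332.1, -51.3,   0. ])]
T [array([ 463.2, -130.6,    0. ]), array([ 241.1, -261.3,    0. ]), array([334.8, -55.7,   0. ]), array([ 444.3, -285.4,    0. ])]
sheet scene 0.81 [250. 254.] ((337.6182861328125, -65.34129333496094), (47.246273040771484, 90.30399322509766), 9.169657707214355)
sheet scene 0.8 [278. 160.] ((236.95338439941406, -259.61199951171875), (169.7301025390625, 99.57357788085938), 63.90699768066406)
sheet scene 0.69 [285. 268.] ((457.5230712890625, -127.40670013427734), (123.79186248779297, 66.90531158447266), 78.21332550048828)
sheet top 0.8 [360. 440.] ((237.01544189453125, -259.81982421875), (169.49642944335938, 84.17927551269531), 64.07133483886719)
sh
[... 964 characters left out ...]
194.61431884765625, 30.1283016204834), 89.15403747558594)
pry_blade top 0.7 [187. 398.] ((631.1780395507812, -172.1461181640625), (193.3158416748047, 26.336896896362305), 89.2288818359375)
lid scene 0.78 [221. 382.] ((568.4664306640625, 159.7142791748047), (154.08059692382812, 179.28392028808594), 11.322933197021484)
lid top 0.62 [259. 373.] ((445.75799560546875, -119.35420227050781), (114.17169189453125, 57.98689270019531), 77.80638885498047)
lid top 0.55 [210. 245.] ((566.825439453125, 159.2983856201172), (152.19264221191406, 164.91592407226562), 11.846080780029297)
lid top 0.51 [309. 141.] ((358.7507019042969, 368.49127197265625), (135.9695587158203, 95.83360290527344), 82.97845458984375)
```

The pictures show the case (top ~[210,245]), the tool on its black pad ([188,394]), the middle sheet ([260,375]), and the slab ([266,446]). They match the measured positions, so I'll plan the approach.

```bash
cat >> h.py <<'E'
from scipy.spatial.transform import Rotation as Ro
def plan(*targets):
    "print row units: turn first, then shifts in the turned tool frame"
    s=ctrl.read_state(); p=np.array(s['eef_pos']); yaw=s['tool_rot'][2]
    print('t',round(s['clock'],2),'pos',np.round(p,1),'rpy',np.round(s['tool_rot'],3),'w',round(s['width'],1),'F',np.round(s['force'],1),'q',np.round(s['qpos'],2))
    for x,y,z,w in targets:
        dt=(yaw-w+np.pi)%(2*np.pi)-np.pi
        d=Ro.from_euler('xyz',[np.pi,0,w]).inv().apply(np.array([x,y,z])-p)/25
        print('turn',round(dt/.08,2),'shift',np.round(d,2)); p=np.array([x,y,z]);yaw=w
E
python3 -c "
from h import *
plan((630,-178,200,1.557),(630,-178,60,1.557),(630,-178,9,1.557))"
```

```text
t 1.6 pos [245.8 601.8 231.3] rpy [ 3.142 -0.     2.754] w 85.6 F [0.  0.7 0.2] q [-1.25  0.63  0.04  1.52 -0.03  1.   -0.02]
turn 14.96 shift [-30.98  15.8    1.25]
turn 0.0 shift [ 0.  -0.   5.6]
turn 0.0 shift [ 0.   -0.    2.04]
```

```bash
python3 -m crank '[[[0,0,0,1],[0,0,0,1],[0,0,0,1],[0,0,0,1],[0,0,0,1],[0,0,0,1],[0,0,0,1],[0,0,0,1],[0,0,0,1],[0,0,0,1],[0,0,0,1],[0,0,0,1]]]' -1; python3 -c "
from h import *
plan((630,-178,200,1.557))"
```

```text
clock: 2.6
eef_pos: [245.7, 601.8, 231.3]
tool_rot: [-3.141, -0.0, 1.79]
force: [0.9, -0.6, 0.1]
width: 85.7
gripper_force: 0.0
t 2.6 pos [245.7 601.8 231.3] rpy [-3.141 -0.     1.79 ] w 85.7 F [ 0.9 -0.6  0.1] q [-1.4   0.65  0.3   1.52 -0.21  1.01 -0.82]
turn 2.91 shift [-30.98  15.8    1.25]
```

```bash
python3 -m crank '[[[0,0,0,1],[0,0,0,1],[0,0,0,0.9],[-1,0.5,0,0],[-1,0.5,0,0],[-1,0.5,0,0],[-1,0.5,0,0],[-1,0.5,0,0],[-1,0.5,0,0],[-1,0.5,0,0],[-1,0.5,0,0],[-1,0.5,0,0]]]' ; python3 -m crank '[[[-1,0.5,0,0],[-1,0.5,0,0],[-1,0.5,0,0],[-1,0.5,0,0],[-1,0.5,0,0],[-1,0.5,0,0],[-1,0.5,0,0],[-1,0.5,0,0],[-1,0.5,0,0],[-1,0.5,0,0],[-1,0.5,0,0]]]' ;python3 -c "
from h import *
plan((630,-178,100,1.557))"
```

```text
clock: 3.6
eef_pos: [356.7, 374.7, 231.5]
tool_rot: [3.141, -0.001, 1.562]
force: [1.1, -0.6, 0.1]
width: 85.3
gripper_force: 0.0
clock: 4.52
eef_pos: [491.8, 98.4, 231.5]
tool_rot: [3.141, -0.0, 1.562]
force: [0.5, 0.6, -0.6]
width: 85.0
gripper_force: 0.0
t 4.52 pos [491.8  98.4 231.5] rpy [ 3.141 -0.     1.562] w 85.0 F [ 0.5  0.6 -0.6] q [-0.53  0.44  0.4   1.93 -0.23  0.81 -0.02]
turn 0.06 shift [-10.98   5.68   5.26]
```

```bash
python3 -m crank '[[[-1,0.52,0.4,0],[-1,0.52,0.4,0],[-1,0.52,0.4,0],[-1,0.52,0.4,0],[-1,0.52,0.4,0],[-1,0.52,0.4,0],[-1,0.52,0.4,0],[-1,0.52,0.4,0],[-1,0.52,0.4,0],[-1,0.5,0.4,0],[-1,0.5,0.4,0]]]'
python3 - <<'E'
from h import *
for c,w in (('top',(183,195,388,438)),('scene',(315,368,280,328))):
    d=shot(c); im=cv2.imread(f'pics/{c}0.png'); h=cv2.cvtColor(im,cv2.COLOR_BGR2HSV)
    m=((h[:,:,0]<22)&(h[:,:,1]>110)&(h[:,:,2]>60)).astype(np.uint8)
    z=np.zeros_like(m); a,b,e,f=w; z[a-6:b+6,e-6:f+6]=m[a-6:b+6,e-6:f+6]
    cs=max(cv2.findContours(z,0,1)[0],key=cv2.contourArea)
    W=np.array([atz(d,(p[0][1],p[0][0]),21 if c=='top' else 16)[:2] for p in cs],np.float32)
    print(c,cv2.minAreaRect(W),W.min(0),W.max(0),len(cs))
plan((630,-178,60,1.557))
E
```

```text
clock: 5.43
eef_pos: [631.4, -178.0, 120.8]
tool_rot: [3.141, -0.0, 1.562]
force: [0.3, -0.3, 0.5]
width: 85.4
gripper_force: 0.0
top ((628.2545776367188, -217.00579833984375), (98.14208221435547, 23.714670181274414), 89.20703887939453) [ 616.55786 -266.20334] [ 640.7827  -167.80804] 103
scene ((628.7239379882812, -215.3155517578125), (28.740787506103516, 102.61300659179688), 0.3373762369155884) [ 614.0596  -266.58173] [ 642.87354 -164.05618] 101
t 5.53 pos [ 630.7 -183.1  119.7] rpy [-3.141  0.004  1.556] w 85.7 F [-0.1  0.2 -0. ] q [ 0.06  0.79  0.31  1.6  -0.3   0.8   0.48]
turn -0.01 shift [ 0.2  -0.03  2.39]
```

```bash
python3 -m crank '[[[0,0,0.8,0],[0,0,0.8,0],[0,0,0.8,0],[0,0,0.8,0],[0,0,0.8,0],[0,0,0.3,0],[0,0,0,0],[0,0,0,0]]]'; python3 -c "
from h import *
plan((629,-179,7.5,1.564))"
```

```text
clock: 6.2
eef_pos: [631.0, -176.5, 14.2]
tool_rot: [3.141, -0.0, 1.562]
force: [0.4, 0.0, -0.1]
width: 85.6
gripper_force: 0.0
t 6.2 pos [ 631.  -176.5   14.2] rpy [ 3.141 -0.     1.562] w 85.6 F [ 0.4  0.  -0.1] q [ 0.09  0.92  0.25  1.64 -0.35  0.62  0.52]
turn -0.02 shift [-0.1  -0.08  0.27]
```

```bash
python3 -m crank '[[[-0.15,-0.07,0.26,0],[0,0,0,0],[0,0,0,0]]]'; python3 -m crank '[[[0,0,0,0],[0,0,0,0],[0,0,0,0],[0,0,0,0],[0,0,0,0],[0,0,0,0],[0,0,0,0],[0,0,0,0]]]' 1;  python3 -m crank '[[[0,0,0,0],[0,0,-0.4,0],[0,0,-0.8,0],[0,0,-0.8,0],[0,0,-0.8,0],[0,0,-0.8,0],[0,0,-0.8,0],[0,0,-0.8,0],[0,0,0,0],[0,0,0,0]]]'
python3 - <<'E'
from h import *
D={c:shot(c,c+'1') for c in('scene','top')}
np.set_printoptions(precision=1,suppress=True)
r={c:ctrl.place_of(c,'blade_tip') for c in D}
print(r)
print(tri(D['scene'],r['scene'][0]['position'],D['top'],r['top'][0]['position']))
print(proj(D['scene'],[[631,-77,140]]),proj(D['top'],[[631,-77,140]]))
E=cv2.imread('pics/scene1.png')[180:380,220:440];F=cv2.imread('pics/top1.png')[120:260,300:480]
cv2.imwrite('pics/c1.png',np.hstack([cv2.resize(E,(440,400)),cv2.resize(F,(360,400))]))
plan((631,-178,120,1.76))
E
```

```text
clock: 6.45
eef_pos: [629.1, -181.1, 8.0]
tool_rot: [3.141, 0.0, 1.561]
force: [-1.5, 0.0, -0.5]
width: 85.1
gripper_force: 0.0
clock: 7.12
eef_pos: [629.3, -180.5, 7.6]
tool_rot: [3.141, 0.0, 1.562]
force: [0.3, 0.6, 3.4]
width: 20.5
gripper_force: 59.9
clock: 7.95
eef_pos: [629.4, -180.6, 138.3]
tool_rot: [3.14, 0.0, 1.562]
force: [-0.2, 0.3, -2.1]
width: 20.2
gripper_force: 59.3
{'scene': [], 'top': []}Traceback (most recent call last):
  File "<stdin>", line 6, in <module>
IndexError: list index out of range
```

Run:
```python
from h import *
D={c:shot(c) for c in('scene','top')}
np.set_printoptions(precision=1,suppress=True)
r={c:ctrl.place_of(c,'blade_tip') for c in D};print(r)
print(proj(D['scene'],[[631,-77,140]]),proj(D['top'],[[631,-77,140]]))
E=cv2.imread('pics/scene1.png')[180:380,220:440];F=cv2.imread('pics/top1.png')[120:260,300:426]
cv2.imwrite('pics/c1.png',np.hstack([cv2.resize(E,(440,400)),cv2.resize(F,(360,400))]))
plan((631,-178,120,1.76))
```

```text
{'scene': [], 'top': [{'position': [307.1, 140.6], 'confidence': 0.3}]}
[[350.7 256.1]] [[353.8 167.6]]
t 8.35 pos [ 628.5 -180.4  136.4] rpy [-3.1 -0.   1.6] w 20.5 F [-0.5  0.9 -1.4] q [ 0.1  0.8  0.3  1.6 -0.3  0.8  0.5]
turn -2.48 shift [0.1 0.1 0.7]
```

View pics/c1.png

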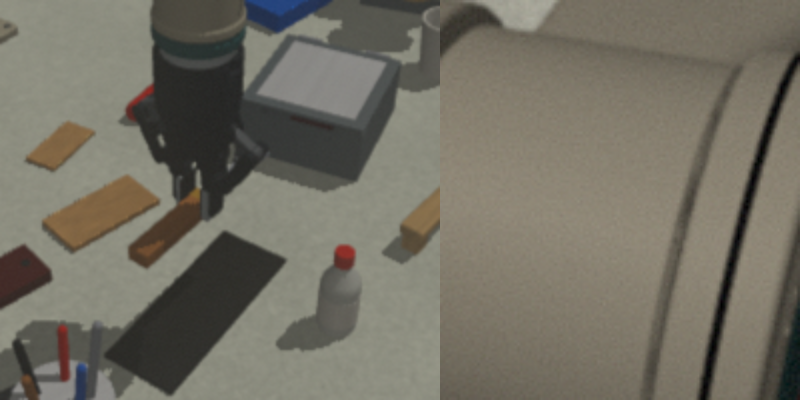

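```bash
python3 -m crank '[[[0,0,0,-0.7],[0,0,0,-0.7],[0,0,0,-0.7],[0,0,0,-0.5],[0,0,0,0]]]'; python3 -c "
from h import *
np.set_printoptions(precision=2,suppress=True)
plan((608,-42,100,1.77),(608,-42,59.3,1.77),(592,36.5,59.3,1.77))"
```

```text
clock: 8.77
eef_pos: [628.8, -180.6, 137.0]
tool_rot: [-3.141, -0.0, 1.771]
force: [0.4, -0.3, -1.5]
width: 20.8
gripper_force: 59.4
t 8.77 pos [ 628.8 -180.6  137. ] rpy [-3.14 -0.    1.77] w 20.8 F [ 0.4 -0.3 -1.5] q [ 0.09  0.75  0.26  1.6  -0.24  0.82  0.64]
turn 0.01 shift [5.6  0.28 1.48]
turn 0.0 shift [ 0.   -0.    1.63]
turn 0.0 shift [ 3.2  -0.01 -0.  ]
```

```bash
python3 -m crank '[[[0.8,0.04,0.2,0],[0.8,0.04,0.2,0],[0.8,0.04,0.2,0],[0.8,0.04,0.2,0],[0.8,0.04,0.2,0],[0.8,0.04,0.2,0],[0.8,0.04,0.3,0],[0,0,0.8,0],[0,0,0.8,0],[0,0,0,0],[0,0,0,0]]]'
python3 - <<'E'
from h import *
plan((608,-42,59.3,1.77),(592,36.5,59.3,1.77))
D={c:shot(c,c+'2') for c in('scene','top')}
for c in D: print(c,[ (np.round(r['position']),round(r['confidence'],2)) for r in ctrl.place_of(c,'blade_tip')],proj(D[c],[[587.6,59.4,65],[584,79,60],[584,79,70]]).round(1))
E=cv2.imread('pics/scene2.png')[190:310,290:430]
cv2.imwrite('pics/c2.png',cv2.resize(E,(700,600),interpolation=cv2.INTER_CUBIC))
E
```

```text
clock: 9.68
eef_pos: [607.3, -42.0, 59.0]
tool_rot: [-3.139, -0.0, 1.769]
force: [0.7, -0.7, -0.6]
width: 20.5
gripper_force: 59.3
t 9.68 pos [607.3 -42.   59. ] rpy [-3.139 -0.     1.769] w 20.5 F [ 0.7 -0.7 -0.6] q [-0.12  0.81  0.23  1.77 -0.3   0.6   0.49]
turn -0.02 shift [-0.    0.03 -0.01]
turn 0.0 shift [ 3.2  -0.01 -0.  ]
scene [(array([245., 364.]), 0.89)] [[366.2 245.2]
 [369.2 242.3]
 [369.5 238.9]]
top [] [[289.4 199.4]
 [280.6 201.8]
 [280.1 200.5]]
```

View pics/c2.png

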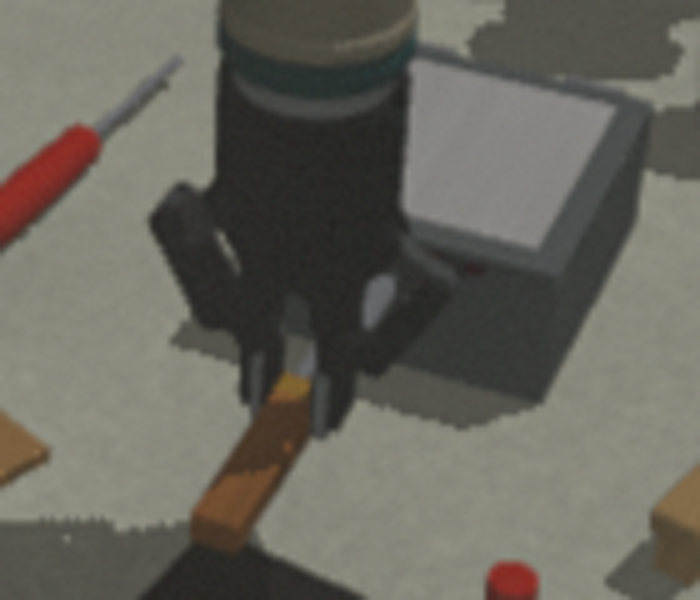

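The tip at scene [245,364] agrees with the prediction, so I'll insert it.

```bash
python3 -m crank '[[[0.35,0,0,0],[0.35,0,0,0],[0.35,0,0,0],[0.35,0,0,0],[0,0,0,0]]]'; python3 -m crank '[[[0.35,0,0,0],[0.35,0,0,0],[0.35,0,0,0],[0.35,0,0,0],[0.3,0,0,0],[0,0,0,0]]]'
```

```text
clock: 10.3
eef_pos: [600.6, -3.5, 59.7]
tool_rot: [-3.141, -0.003, 1.774]
force: [-0.5, 0.6, -0.7]
width: 20.4
gripper_force: 59.3
clock: 10.8
eef_pos: [592.3, 37.1, 59.6]
tool_rot: [-3.141, -0.002, 1.773]
force: [0.1, -0.1, -1.3]
width: 20.3
gripper_force: 59.3
```

```bash
python3 -m crank '[[[0,0,-0.1,0],[0,0,-0.1,0],[0,0,-0.1,0],[0,0,0,0]]]'; python3 -m crank '[[[0,0,-0.1,0],[0,0,-0.1,0],[0,0,-0.1,0],[0,0,0,0]]]';python3 -m crank '[[[0,0,-0.1,0],[0,0,-0.1,0],[0,0,-0.1,0],[0,0,0,0]]]'
```

```text
clock: 11.13
eef_pos: [592.7, 33.7, 67.5]
tool_rot: [-3.141, 0.0, 1.769]
force: [0.0, 1.3, -4.2]
width: 20.5
gripper_force: 58.9
clock: 11.47
eef_pos: [592.9, 34.1, 75.2]
tool_rot: [3.141, -0.0, 1.77]
force: [-0.7, 2.0, -4.8]
width: 20.3
gripper_force: 58.9
clock: 11.8
eef_pos: [593.0, 34.0, 82.9]
tool_rot: [3.141, 0.0, 1.77]
force: [-0.8, 1.0, -3.7]
width: 20.2
gripper_force: 58.9
```

Run:
```python
from h import *
np.set_printoptions(precision=1,suppress=True)
D={c:shot(c,c+'3') for c in('scene','top')}
r={c:ctrl.place_of(c,'lid_edge') for c in D}; print(r)
E=cv2.imread('pics/scene3.png')[180:300,290:450]
cv2.imwrite('pics/c3.png',cv2.resize(E,(800,600),interpolation=cv2.INTER_CUBIC))
if all(r.values()): print(tri(D['scene'],r['scene'][0]['position'],D['top'],r['top'][0]['position']))
```

```text
{'scene': [{'position': [227.6, 371.2], 'confidence': 0.76}], 'top': [{'position': [198.4, 275.0], 'confidence': 0.66}]}
(array([581.4,  87.2,  96.1]), np.float64(0.30800987581171985))
```

View pics/c3.png

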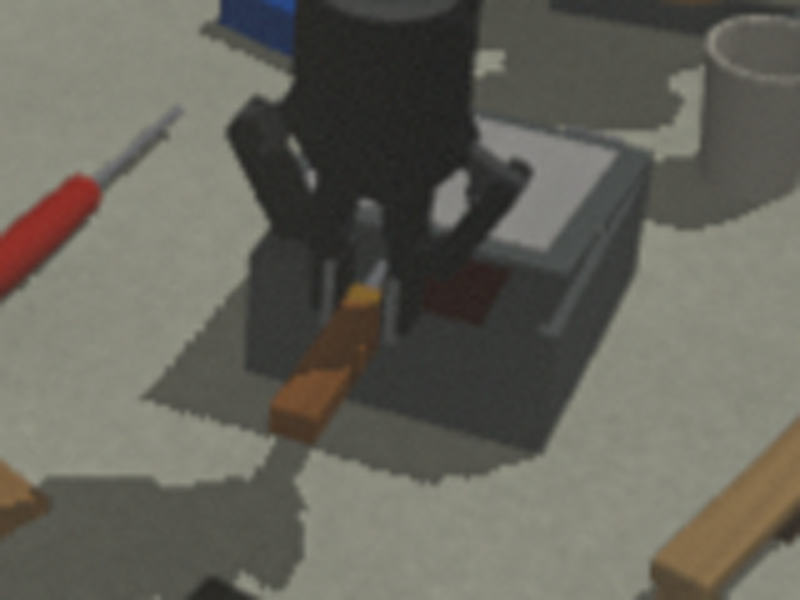

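The lid has popped: its edge is at z≈96 mm, about 0.18 rad. Next I'll follow the arc.

```bash
python3 -m crank '[[[0.07,0,-0.46,0],[0.07,0,-0.46,0],[0.2,0,-0.38,0],[0.2,0,-0.38,0],[0.28,0,-0.34,0],[0.28,0,-0.34,0],[0,0,0,0]]]'; python3 -m crank '[[[0.36,0,-0.28,0],[0.36,0,-0.28,0],[0.38,0,-0.2,0],[0.38,0,-0.2,0],[0,0,0,0]]]'; python3 -m crank '[[[0.42,0,-0.1,0],[0.42,0,-0.1,0],[0.44,0,-0.04,0],[0.44,0,-0.04,0],[0,0,0,0]]]'
python3 - <<'E'
from h import *
np.set_printoptions(precision=1,suppress=True)
D={c:shot(c,c+'4') for c in('scene','top')}
for c in D: print([(x['position'],x['confidence']) for x in ctrl.place_of(c,'lid_edge')])
plan()
s=ctrl.read_state();u=np.array([-.198,.98]);print('tip s',(s['eef_pos'][:2]-[551,238.5])@u+103.5)
E
```

```text
clock: 12.58
eef_pos: [588.4, 63.4, 143.6]
tool_rot: [3.138, -0.001, 1.772]
force: [0.4, -0.7, -1.6]
width: 20.6
gripper_force: 59.4
clock: 13.0
eef_pos: [580.2, 101.3, 166.4]
tool_rot: [3.14, -0.003, 1.773]
force: [0.6, -0.2, -1.8]
width: 20.3
gripper_force: 59.5
clock: 13.42
eef_pos: [570.6, 144.0, 172.1]
tool_rot: [-3.141, -0.003, 1.774]
force: [-0.4, -0.1, -1.3]
width: 20.5
gripper_force: 59.5
[([147.5, 399.6], 0.74)]
[([196.9, 176.4], 0.75)]
t 13.62 pos [571.2 139.7 172. ] rpy [-3.1 -0.   1.8] w 20.3 F [-0.1 -0.3 -2. ] q [-0.5  0.6  0.3  1.8 -0.3  0.8  0.2]
tip s 2.6673980758892952
```

```bash
python3 - <<'E'
from h import *
D={c:shot(c) for c in('scene','top')}
r={c:ctrl.place_of(c,'lid_edge')[0]['position'] for c in D}
P,e=tri(D['scene'],r['scene'],D['top'],r['top']);q=P-[551,238.5,70];print(P,e,np.arctan2(q[2],-q[:2]@[-.198,.98]))
E
python3 -m crank '[[[0.4,0,0,0],[0.4,0,0,0],[0,0,0,0]]]'; python3 -m crank '[[[0.3,0,0,0],[0.3,0,0,0],[0,0,0,0]]]'; python3 -m crank '[[[0.2,0,0,0],[0,0,0,0]]]'
python3 - <<'E'
from h import *
D={c:shot(c) for c in('scene','top')}
r={c:ctrl.place_of(c,'lid_edge')[0]['position'] for c in D}
P,e=tri(D['scene'],r['scene'],D['top'],r['top']);q=P-[551,238.5,70];print(P,e,np.arctan2(q[2],-q[:2]@[-.198,.98]))
E
```

```text
[548.07944254 250.67456081 231.88249624] 6.678189899878867 1.647917263753902
clock: 14.07
eef_pos: [567.0, 162.2, 172.1]
tool_rot: [-3.141, -0.002, 1.773]
force: [-0.5, 0.3, -1.9]
width: 20.3
gripper_force: 59.5
clock: 14.32
eef_pos: [564.9, 172.8, 172.3]
tool_rot: [3.142, 0.003, 1.77]
force: [-0.1, -4.9, -1.1]
width: 20.3
gripper_force: 59.6
clock: 14.48
eef_pos: [564.7, 173.0, 172.5]
tool_rot: [-3.141, 0.008, 1.767]
force: [1.6, -13.1, -0.1]
width: 20.4
gripper_force: 59.7
[537.2743026  296.13120076 220.38022843] 2.9154263796639364 1.9458113567428155
```

```bash
python3 -m crank '[[[-0.8,0,-0.1,0],[-0.8,0,-0.1,0],[-0.9,0,0,0],[-0.9,0,0,0],[-0.9,0,0,0],[-0.9,0,0,0],[-0.9,0,0,0],[-0.9,0,0,0],[-0.9,0,0,0],[-0.9,0,0,0],[-0.9,0,0,0],[0,0,0,0]]]'
python3 - <<'E'
from h import *
np.set_printoptions(precision=1,suppress=True)
D={c:shot(c,c+'5') for c in('scene','top')}
for c in D:
  for t in ('lid_edge','blade_tip','pry_blade'): print(c,t,[(np.round(x['position'],1),round(x['confidence'],2)) for x in ctrl.place_of(c,t)[:2]])
  for r in ctrl.trace(c,'pad'):
      m=r['mask'].astype(np.uint8);cs=max(cv2.findContours(m,0,1)[0],key=cv2.contourArea)
      w=np.array([atz(D[c],(p[0][1],p[0][0]),5)[:2] for p in cs],np.float32);print(c,r['confidence'],cv2.minAreaRect(w))
plan((622,-178,120,1.6))
print({c:proj(D[c],np.array(ctrl.read_state()['eef_pos'])+[-20.6,101.4,5.4]) for c in D})
E
```

```text
clock: 15.68
eef_pos: [612.4, -64.6, 177.7]
tool_rot: [3.141, 0.004, 1.764]
force: [0.8, -1.0, -1.9]
width: 20.8
gripper_force: 59.5
scene lid_edge [(array([141. , 402.6]), 0.57)]
scene blade_tip [(array([207.4, 364.7]), 0.67), (array([419.8, 248.3]), 0.66)]
scene pry_blade [(array([237.6, 344.8]), 0.82)]
scene 0.79 ((626.6011352539062, -174.206298828125), (81.56596374511719, 210.79214477539062), 2.163562297821045)
top lid_edge []
top blade_tip []
top pry_blade []
top 0.56 ((627.557373046875, -184.79861450195312), (82.20565032958984, 185.92449951171875), 1.9475789070129395)
t 16.18 pos [611.6 -58.1 177.3] rpy [ 3.1 -0.   1.8] w 20.1 F [-0.   0.2 -1.1] q [-0.1  0.7  0.3  1.7 -0.2  0.8  0.5]
turn 2.14 shift [-4.8  0.3  2.3]
{'scene': array([[367. , 205.1]]), 'top': array([[292.7, 180.6]])}
```

View pics/scene5.png

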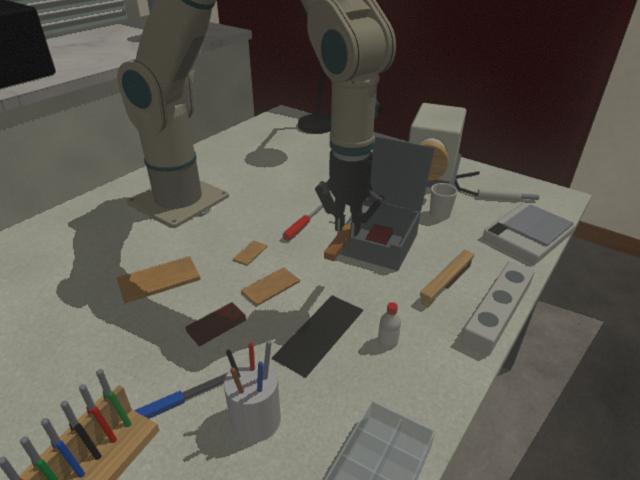

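```bash
python3 -m crank '[[[0,0,0,0.7],[0,0,0,0.7],[0,0,0,0.5],[-0.8,0,0.4,0],[-0.8,0,0.4,0],[-0.8,0,0.4,0],[-0.8,0.1,0.5,0],[-0.8,0.15,0.6,0],[-0.7,0.2,0.6,0],[0,0,0,0],[0,0,0,0]]]'; python3 -c "
from h import *
plan((626.8,-176,40,1.607),(626.8,-176,9,1.607))"
```

```text
clock: 17.1
eef_pos: [627.6, -176.8, 103.8]
tool_rot: [-3.14, -0.0, 1.616]
force: [-0.9, 0.4, -0.9]
width: 20.7
gripper_force: 59.4
t 17.1 pos [ 627.6 -176.8  103.8] rpy [-3.14  -0.     1.616] w 20.7 F [-0.9  0.4 -0.9] q [ 0.06  0.8   0.3   1.62 -0.31  0.77  0.55]
turn 0.11 shift [ 0.03 -0.03  2.55]
turn 0.0 shift [ 0.   -0.    1.24]
```

```bash
python3 -m crank '[[[0,0,0.7,0.1],[0,0,0.7,0],[0,0,0.7,0],[0,0,0.6,0],[0,0,0.5,0],[0,0,0.3,0],[0,0,0.1,0],[0,0,0,0],[0,0,0,0]]]'; python3 -c "
from h import *
plan((626.8,-176,8,1.607))"
```

```text
clock: 17.85
eef_pos: [629.0, -175.9, 15.5]
tool_rot: [3.14, 0.0, 1.61]
force: [-0.3, 0.0, -1.1]
width: 20.3
gripper_force: 59.5
t 17.85 pos [ 629.  -175.9   15.5] rpy [3.14 0.   1.61] w 20.3 F [-0.3  0.  -1.1] q [ 0.08  0.92  0.26  1.65 -0.36  0.61  0.57]
turn 0.04 shift [-0.   -0.09  0.3 ]
```

```bash
python3 -m crank '[[[0,-0.08,0.15,0],[0,0,0.12,0],[0,0,0,0],[0,0,0,0]]]'; python3 -m crank '[[[0,0,0.02,0],[0,0,0.02,0],[0,0,0,0]]]'
```

```text
clock: 18.18
eef_pos: [626.3, -175.9, 8.0]
tool_rot: [-3.141, -0.0, 1.61]
force: [-0.4, 0.7, -1.4]
width: 20.0
gripper_force: 59.5
clock: 18.43
eef_pos: [626.6, -176.0, 7.6]
tool_rot: [3.141, 0.0, 1.61]
force: [-1.7, 0.5, 3.8]
width: 20.4
gripper_force: 60.1
```

```bash
python3 -m crank '[[[0,0,0,0],[0,0,0,0],[0,0,0,0],[0,0,0,0],[0,0,0,0],[0,0,-0.4,0],[0,0,-0.8,0],[0,0,-0.9,0],[0,0,-0.9,0],[0,0,-0.9,0]]]' -1; python3 -m crank '[[[0,-0.9,0,0.6],[0,-0.9,0,0.6],[0,-0.9,0,0.6],[0,-0.9,0,0.6],[0.2,-0.9,0,0.6],[0.2,-0.9,0,0],[0.2,-0.9,0,0],[0.2,0,0,0],[0.2,0,0,0],[0,0,0,0],[0,0,0,0]]]'
python3 - <<'E'
from h import *
np.set_printoptions(precision=2,suppress=True)
plan((455.5,-126.5,100,1.363))
D={c:shot(c,c+'6') for c in('scene','top')}
for c in D:
  for t,z in (('pry_blade',13),('sheet',8),('slab',16),('packed_slab',22)):
    for r in ctrl.trace(c,t)[:4]:
      m=r['mask'].astype(np.uint8);cs=max(cv2.findContours(m,0,1)[0],key=cv2.contourArea)
      w=np.array([atz(D[c],(p[0][1],p[0][0]),z)[:2] for p in cs],np.float32);print(c,t,round(r['confidence'],2),np.round(r['position']),*[np.round(q,1) for q in cv2.minAreaRect(w)])
E
```

```text
clock: 19.27
eef_pos: [626.4, -176.0, 106.2]
tool_rot: [3.141, 0.0, 1.61]
force: [0.7, 0.6, -0.9]
width: 85.2
gripper_force: 0.0
clock: 20.18
eef_pos: [476.7, -136.1, 105.0]
tool_rot: [3.139, 0.0, 1.371]
force: [0.5, -0.3, 0.6]
width: 85.5
gripper_force: 0.0
t 20.18 pos [ 476.7 -136.1  105. ] rpy [3.14 0.   1.37] w 85.5 F [ 0.5 -0.3  0.6] q [-0.    0.64  0.33  2.07 -0.42  0.5   0.44]
turn 0.1 shift [ 0.2  -0.91  0.2 ]
scene pry_blade 0.68 [335. 316.] [ 623.3 -168. ] [ 29.6 194.6] 4.0
scene sheet 0.85 [254. 252.] [338.6 -65.2] [49.5 92.4] 9.1
scene sheet 0.84 [285. 269.] [ 457.9 -126.9] [125.8  67.7] 78.1
scene sheet 0.83 [277. 161.] [ 236.1 -259.1] [167.   99.9] 65.3
scene sheet 0.53 [233. 383.] [551.3 189.6] [58.2 75.5] 13.9
scene slab 0.64 [323. 217.] [ 448.8 -285.1] [112.9  62.7] 76.7
scene slab 0.24 [181. 357.] [334.6 383.1] [ 98.7 195. ] 25.7
scene packed_slab 0.63 [232. 382.] [561.4 174.6] [56.  73.1] 13.1
top sheet 0.78 [360. 445.] [ 237.5 -260.7] [168.4  83.3] 64.7
top slab 0.8 [268. 458.] [ 440.1 -298.2] [76.5 54. ] 77.1
top packed_slab 0.23 [307. 136.] [361.7 397.1] [130.6 102.7] 84.4
```

```bash
python3 -m crank '[[[0.2,-0.45,0.5,0.1],[0,-0.46,0.8,0],[0,0,0.8,0],[0,0,0.8,0],[0,0,0.5,0],[0,0,0.4,0],[0,0,0,0],[0,0,0,0]]]'; python3 -c "
from h import *
plan((455.5,-126.3,-2,1.363))"
```

```text
clock: 21.35
eef_pos: [453.4, -126.5, 9.2]
tool_rot: [-3.14, 0.0, 1.361]
force: [-0.1, -0.4, -0.6]
width: 85.5
gripper_force: 0.0
t 21.35 pos [ 453.4 -126.5    9.2] rpy [-3.14   0.     1.361] w 85.5 F [-0.1 -0.4 -0.6] q [ 0.09  0.79  0.18  2.16 -0.59  0.24  0.59]
turn -0.02 shift [0.03 0.08 0.45]
```

```bash
python3 -m crank '[[[0.03,0.08,0.15,0],[0,0,0.15,0],[0,0,0.13,0],[0,0,0,0],[0,0,0,0]]]'; python3 -c "
from h import *
plan((455.5,-126.3,-2,1.363))"
```

```text
clock: 21.77
eef_pos: [456.3, -126.2, -0.6]
tool_rot: [3.141, 0.0, 1.362]
force: [-0.9, 0.5, -0.2]
width: 85.5
gripper_force: 0.0
t 21.77 pos [ 456.3 -126.2   -0.6] rpy [3.141 0.    1.362] w 85.5 F [-0.9  0.5 -0.2] q [ 0.07  0.82  0.22  2.16 -0.74  0.24  0.73]
turn -0.01 shift [-0.01 -0.03  0.06]
```

```bash
python3 -m crank '[[[0,0,0.05,0],[0,0,0,0],[0,0,0,0],[0,0,0,0],[0,0,0,0],[0,0,0,0],[0,0,0,0]]]' 1; python3 -m crank '[[[0,0,-0.2,0],[0,0,-0.5,0],[0,0,-0.8,0],[0,0,-0.8,0],[0,0,-0.8,0],[0,0,-0.8,0],[0,0,-0.8,0],[0,0,-0.8,0],[0,0,-0.8,0],[0,0,0,0],[0,0,0,0]]]';python3 - <<'E'
from h import *
np.set_printoptions(precision=2,suppress=True)
plan()
D={c:shot(c,c+'7') for c in('scene','top')}
for c in D:
  for t,z in (('sheet',165),('packed_slab',22)):
    for r in ctrl.trace(c,t)[:4]:
      m=r['mask'].astype(np.uint8);cs=max(cv2.findContours(m,0,1)[0],key=cv2.contourArea)
      w=np.array([atz(D[c],(p[0][1],p[0][0]),z)[:2] for p in cs],np.float32);print(c,t,round(r['confidence'],2),np.round(r['position']),*[np.round(q,1) for q in cv2.minAreaRect(w)])
E
```

```text
clock: 22.35
eef_pos: [456.0, -126.2, -1.6]
tool_rot: [3.141, -0.001, 1.362]
force: [-0.3, 0.2, 9.4]
width: 57.5
gripper_force: 62.2
clock: 23.27
eef_pos: [456.3, -126.0, 155.9]
tool_rot: [3.14, -0.0, 1.362]
force: [0.2, -0.2, -0.7]
width: 57.2
gripper_force: 64.2
t 23.27 pos [ 456.3 -126.   155.9] rpy [ 3.14 -0.    1.36] w 57.2 F [ 0.2 -0.2 -0.7] q [-0.19  0.56  0.58  2.09 -0.52  0.63  0.55]
scene sheet 0.95 [279. 157.] [ 409.  -359.5] [131.   79.7] 63.8
scene sheet 0.92 [254. 251.] [ 487.4 -207.6] [37.3 71.8] 6.7
scene sheet 0.61 [228. 258.] [ 453.8 -146.6] [87.9 71. ] 76.4
scene sheet 0.17 [396. 176.] [ 633.2 -497.3] [125.7  24.3] 65.6
scene packed_slab 0.79 [235. 381.] [561.3 171.9] [55.8 75.7] 11.2
top sheet 0.98 [360. 441.] [ 249.4 -223.1] [146.4  73.7] 64.9
top packed_slab 0.62 [215. 247.] [564.9 152.6] [ 53.7 111.5] 14.3
top packed_slab 0.43 [202. 198.] [585.4 234.8] [321.8 192.9] 87.2
```

View pics/scene7.png

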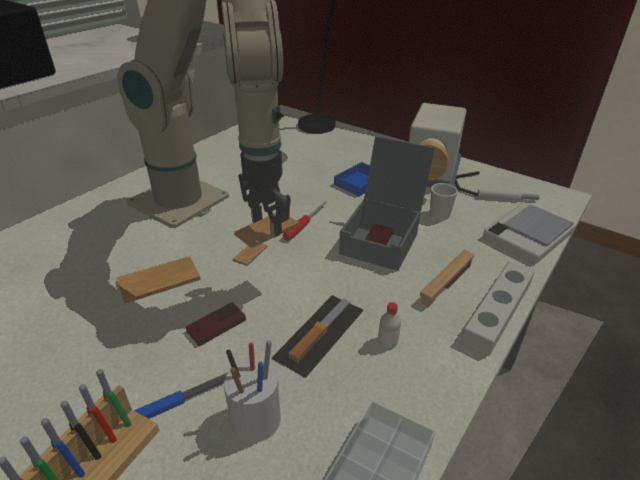

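Run:
```python
from h import *
np.set_printoptions(precision=3,suppress=True)
d=shot('top'); im=cv2.imread('pics/top7.png')[160:265,190:300].astype(int)
for k in (12,18,25):
    m=((im[:,:,2]-im[:,:,1])>k).astype(np.uint8); cs=max(cv2.findContours(m,0,1)[0],key=cv2.contourArea)
    w=np.array([atz(d,(p[0][1]+160,p[0][0]+190),22)[:2] for p in cs],np.float32);print(k,cv2.contourArea(cs),cv2.minAreaRect(w))
    M=cv2.moments(cs);print(atz(d,(M['m01']/M['m00']+160,M['m10']/M['m00']+190),22))
plan((563,152,155,1.815))
```

```text
12 929.5 ((564.46337890625, 152.57862854003906), (52.76375961303711, 109.91151428222656), 13.00208854675293)
[565.535 154.32   22.   ]
18 893.0 ((564.3447265625, 152.02024841308594), (50.92362594604492, 108.25841522216797), 13.831075668334961)
[565.755 154.083  22.   ]
25 845.5 ((564.27392578125, 152.12445068359375), (49.82706832885742, 107.106201171875), 12.999143600463867)
[566.001 153.598  22.   ]
t 23.62 pos [ 455.3 -126.1  154.3] rpy [-3.14   0.     1.361] w 57.6 F [ 0.4  0.4 -0.1] q [-0.18  0.57  0.58  2.09 -0.52  0.63  0.55]
turn -5.67 shift [ 9.75  6.87 -0.03]
```

```bash
python3 -m crank '[[[0,0,0,-0.8],[0,0,0,-0.8],[0,0,0,-0.8],[0,0,0,-0.8],[0,0,0,-0.8],[0,0,0,-0.8],[0,0,0,-0.8],[0,0,0,0]]]'
```

```text
clock: 24.28
eef_pos: [455.6, -126.3, 154.7]
tool_rot: [-3.141, -0.001, 1.811]
force: [-0.0, -0.8, -0.1]
width: 57.7
gripper_force: 64.2
```

```bash
python3 -m crank '[[[0.7,0.5,0,0],[0.9,0.63,0,0],[0.9,0.63,0,0],[0.9,0.63,0,0],[0.9,0.63,0,0],[0.9,0.63,0,0],[0.9,0.63,0,0],[0.9,0.63,0,0],[0.9,0.63,0,0],[0.9,0.63,0,0],[0.5,0.6,0.5,0],[0.3,0.4,0.5,0]]]';python3 -m crank '[[[0,0,0.5,0],[0,0,0.5,0],[0,0,0.5,0],[0,0,0,0]]]'
python3 - <<'E'
from h import *
np.set_printoptions(precision=3,suppress=True)
D={c:shot(c,c+'8') for c in('scene','top')}
for c in D:
  for r in ctrl.trace(c,'packed_slab')[:2]:
      m=r['mask'].astype(np.uint8);cs=max(cv2.findContours(m,0,1)[0],key=cv2.contourArea)
      w=np.array([atz(D[c],(p[0][1],p[0][0]),22)[:2] for p in cs],np.float32);print(c,round(r['confidence'],2),np.round(r['position']),cv2.minAreaRect(w))
plan((564.9,152.8,50,1.806),(564.9,152.8,22,1.806))
E
```

```text
clock: 25.28
eef_pos: [574.3, 153.1, 129.7]
tool_rot: [3.14, -0.001, 1.812]
force: [-0.1, -0.1, -0.8]
width: 57.6
gripper_force: 64.2
clock: 25.62
eef_pos: [570.6, 147.5, 89.7]
tool_rot: [-3.136, 0.001, 1.807]
force: [-0.3, -0.7, -0.5]
width: 57.7
gripper_force: 64.2
scene 0.69 [235. 382.] ((561.0951538085938, 171.46939086914062), (53.97382354736328, 71.11421966552734), 13.05402660369873)
scene 0.51 [224. 398.] ((509.9655456542969, 383.700439453125), (182.51039123535156, 677.381591796875), 11.91821002960205)
top 0.61 [223. 255.] ((547.266357421875, 148.70645141601562), (25.93350601196289, 110.35717010498047), 14.135345458984375)
t 25.82 pos [573.5 148.6  93.2] rpy [3.141 0.    1.808] w 57.3 F [ 0.3 -0.4 -1.2] q [-0.57  0.77  0.44  1.81 -0.5   0.67  0.39]
turn 0.03 shift [ 0.24 -0.3   1.73]
turn 0.0 shift [ 0.   -0.    1.12]
```

```bash
python3 -m crank '[[[0.24,-0.3,0.5,0],[0,0,0.5,0],[0,0,0.5,0],[0,0,0.4,0],[0,0,0.3,0],[0,0,0.2,0],[0,0,0,0],[0,0,0,0]]]'; python3 -c "
from h import *
plan((564.9,152.8,22,1.806))"
```

```text
clock: 26.48
eef_pos: [564.6, 153.2, 32.3]
tool_rot: [-3.141, 0.0, 1.809]
force: [0.4, 0.4, -0.1]
width: 57.6
gripper_force: 64.2
t 26.48 pos [564.6 153.2  32.3] rpy [-3.141  0.     1.809] w 57.6 F [ 0.4  0.4 -0.1] q [-0.54  0.85  0.37  1.85 -0.55  0.54  0.44]
turn 0.04 shift [-0.02  0.01  0.41]
```

```bash
python3 -m crank '[[[0,0,0.15,0],[0,0,0.15,0],[0,0,0.08,0],[0,0,0,0],[0,0,0,0]]]';python3 -m crank '[[[0,0,0.04,0],[0,0,0.04,0],[0,0,0,0]]]'
```

```text
clock: 26.9
eef_pos: [564.4, 153.5, 23.0]
tool_rot: [-3.141, -0.0, 1.81]
force: [-0.2, 0.3, -0.1]
width: 57.8
gripper_force: 64.2
clock: 27.15
eef_pos: [564.4, 153.5, 21.0]
tool_rot: [-3.142, -0.0, 1.81]
force: [-0.2, 0.3, -0.0]
width: 57.5
gripper_force: 64.2
```

```bash
python3 -m crank '[[[0,0,0.04,0],[0,0,0,0],[0,0,0,0]]]';python3 -m crank '[[[0,0,0.03,0],[0,0,0,0],[0,0,0,0]]]'
```

```text
clock: 27.4
eef_pos: [564.6, 153.6, 20.5]
tool_rot: [3.141, -0.0, 1.81]
force: [-1.1, 0.4, 5.9]
width: 57.5
gripper_force: 64.8
clock: 27.65
eef_pos: [564.6, 153.6, 20.5]
tool_rot: [3.141, -0.001, 1.81]
force: [-3.2, -0.1, 11.2]
width: 57.4
gripper_force: 65.6
```

```bash
python3 -m crank '[[[0,0,-0.04,0],[0,0,0,0],[0,0,0,0],[0,0,0,0],[0,0,0,0],[0,0,0,0]]]' -0.7; python3 -m crank '[[[0,0,-0.3,0],[0,0,-0.6,0],[0,0,-0.8,0],[0,0,-0.8,0],[0,0,-0.8,0],[0,0,-0.8,0],[0,0,-0.8,0],[-0.8,0,0,0.6],[-0.9,0,0,0.9],[-0.9,0,0,0.9],[-0.9,0,0,0.9],[-0.9,0,0,0.9]]]'; python3 -m crank '[[[-1,0,0,0.9],[-1,0,0,0.6],[-1,0,0,0],[-1,0,0,0],[-1,0,0,0],[-1,0,0,0],[-1,0,0,0],[-1,0,0,0],[-1,0,0,0],[0,0,0,0]]]' -1
python3 - <<'E'
from h import *
np.set_printoptions(precision=2,suppress=True)
D={c:shot(c,c+'9') for c in('scene','top')}
for c in D:
  for t,z in (('sheet',30),('slab',16)):
   for r in ctrl.trace(c,t)[:4]:
      m=r['mask'].astype(np.uint8);cs=max(cv2.findContours(m,0,1)[0],key=cv2.contourArea)
      w=np.array([atz(D[c],(p[0][1],p[0][0]),z)[:2] for p in cs],np.float32);print(c,t,round(r['confidence'],2),np.round(r['position']),*[np.round(q,1) for q in cv2.minAreaRect(w)])
plan((444.7,-281,120,1.346))
E
```

```text
clock: 28.15
eef_pos: [564.4, 153.5, 20.1]
tool_rot: [-3.141, 0.0, 1.81]
force: [0.5, 0.7, -0.1]
width: 72.9
gripper_force: 0.0
clock: 29.15
eef_pos: [577.0, 43.7, 143.5]
tool_rot: [3.141, -0.0, 1.47]
force: [0.3, 0.2, -0.5]
width: 72.3
gripper_force: 0.0
clock: 29.98
eef_pos: [530.6, -182.6, 144.1]
tool_rot: [3.14, 0.005, 1.346]
force: [0.0, -0.6, 0.6]
width: 85.5
gripper_force: 0.0
scene sheet 0.95 [232. 378.] [561.2 170.6] [65.4 97.1] 16.2
scene sheet 0.68 [253. 252.] [359.6 -86.6] [47.  87.8] 5.5
scene sheet 0.55 [280. 160.] [ 260.4 -273.9] [163.8  94.1] 65.9
scene slab 0.88 [324. 215.] [ 449.1 -286.8] [113.2  66.2] 75.5
scene slab 0.17 [219. 302.] [364.  119.4] [27.8 55.5] 7.9
top sheet 0.91 [359. 442.] [ 238.9 -255. ] [169.   84.7] 64.3
top slab 0.59 [264. 447.] [ 444.8 -280.8] [110.3  53. ] 76.5
t 30.28 pos [ 532.7 -174.2  142.8] rpy [-3.14 -0.    1.36] w 85.7 F [-0.5  0.5 -0.4] q [-0.09  0.69  0.56  1.87 -0.53  0.74  0.56]
turn 0.12 shift [-4.95 -2.48  0.91]
```

```bash
python3 -m crank '[[[-0.8,-0.4,0,0.15],[-0.8,-0.4,0,0.1],[-0.8,-0.4,0,0],[-0.8,-0.4,0.2,0],[-0.8,-0.4,0.4,0],[-0.8,-0.4,0.6,0],[-0.15,-0.1,0.8,0],[0,0,0.8,0],[0,0,0.8,0],[0,0,0.5,0],[0,0,0,0],[0,0,0,0]]]'; python3 -c "
from h import *
plan((444.7,-280.8,1.5,1.340))"
```

```text
clock: 31.28
eef_pos: [443.1, -280.9, 40.0]
tool_rot: [-3.14, -0.001, 1.335]
force: [-0.1, -0.3, 0.2]
width: 85.6
gripper_force: 0.0
t 31.28 pos [ 443.1 -280.9   40. ] rpy [-3.140e+00 -1.000e-03  1.335e+00] w 85.6 F [-0.1 -0.3  0.2] q [ 0.26  0.79  0.38  2.01 -0.65  0.46  0.9 ]
turn -0.06 shift [0.02 0.06 1.54]
```

```bash
python3 -m crank '[[[0.02,0.04,0.5,0],[0,0,0.5,0],[0,0,0.3,0],[0,0,0.2,0],[0,0,0,0],[0,0,0,0]]]';python3 -m crank '[[[0,0,0.04,0],[0,0,0,0],[0,0,0,0],[0,0,0,0],[0,0,0,0],[0,0,0,0],[0,0,0,0]]]' 1
```

```text
clock: 31.78
eef_pos: [444.3, -281.6, 3.2]
tool_rot: [3.141, 0.0, 1.334]
force: [-0.4, -0.5, 0.5]
width: 85.4
gripper_force: 0.0
clock: 32.37
eef_pos: [444.4, -281.7, 2.6]
tool_rot: [3.141, 0.0, 1.334]
force: [-1.0, 0.2, 4.7]
width: 50.4
gripper_force: 62.6
```

```bash
python3 -m crank '[[[0,0,-0.2,0],[0,0,-0.5,0],[0,0,-0.8,0],[0,0,-0.8,0],[0,0,-0.8,0],[0,0,-0.8,0],[0,0,-0.8,0],[0,0,-0.8,0],[0,0,-0.8,0],[0,0,0,0],[0,0,0,0]]]';python3 - <<'E'
from h import *
np.set_printoptions(precision=2,suppress=True)
D={c:shot(c,c+'10') for c in('scene','top')}
for c in D:
   for r in ctrl.trace(c,'sheet')[:4]:
      m=r['mask'].astype(np.uint8);cs=max(cv2.findContours(m,0,1)[0],key=cv2.contourArea)
      w=np.array([atz(D[c],(p[0][1],p[0][0]),30)[:2] for p in cs],np.float32);print(c,round(r['confidence'],2),np.round(r['position']),*[np.round(q,1) for q in cv2.minAreaRect(w)])
d=D['top'];im=d['img'][160:265,190:300].astype(int)
for k in (20,30,40):
    m=((im[:,:,0]-im[:,:,2])>k).astype(np.uint8); cs=max(cv2.findContours(m,0,1)[0],key=cv2.contourArea)
    w=np.array([atz(d,(p[0][1]+160,p[0][0]+190),30)[:2] for p in cs],np.float32);print(k,cv2.contourArea(cs),cv2.minAreaRect(w))
plan((564.5,153,155,1.81))
E=cv2.imread('pics/scene10.png')[150:290,310:450];F=cv2.imread('pics/top10.png')[150:270,180:300]
cv2.imwrite('pics/c10.png',np.hstack([cv2.resize(E,(400,400)),cv2.resize(F,(400,400))]))
E
```

```text
clock: 33.28
eef_pos: [444.5, -281.5, 160.2]
tool_rot: [3.14, 0.0, 1.334]
force: [-0.2, 0.2, -1.5]
width: 50.0
gripper_force: 62.7
scene 0.77 [281. 153.] [ 259.7 -276.7] [156.8  97. ] 64.0
scene 0.76 [233. 379.] [561.9 170.3] [64.2 94.1] 13.8
scene 0.74 [249. 253.] [359.5 -86.5] [44.3 88. ] 9.2
scene 0.68 [201. 392.] [483.5 369. ] [203.9 705.4] 22.1
top 0.93 [213. 249.] [564.1 152.7] [ 62.3 120.5] 14.1
top 0.73 [307. 235.] [357.5 175.4] [ 6.2 93.1] 5.6
top 0.7 [188. 410.] [ 622.1 -202.3] [ 29.6 119.7] 2.5
20 1406.0 ((564.8236694335938, 152.15286254882812), (63.114051818847656, 121.45796203613281), 13.847762107849121)
30 1341.5 ((564.8080444335938, 152.2020721435547), (61.982666015625, 119.44364166259766), 13.846738815307617)
40 1264.0 ((565.2794189453125, 151.81993103027344), (60.303619384765625, 117.3999252319336), 13.735208511352539)
t 33.48 pos [ 443.4 -280.9  158.2] rpy [-3.14 -0.    1.33] w 50.5 F [-0.4 -0.3 -1.2] q [ 0.14  0.62  0.57  1.95 -0.5   0.72  0.77]
turn -5.95 shift [15.71  8.82  0.13]
```

View pics/c10.png

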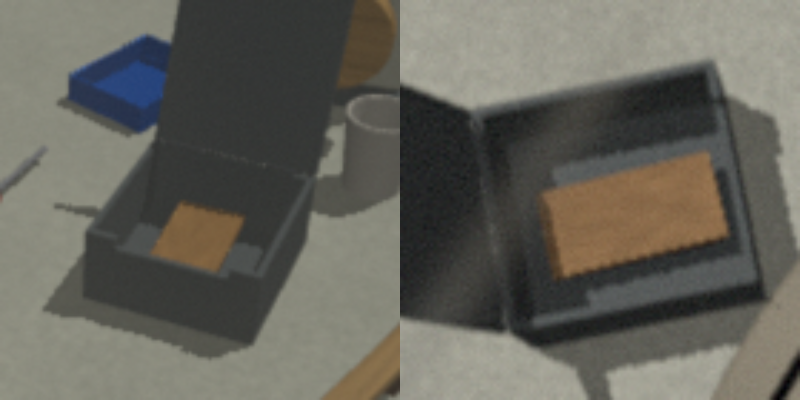

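```bash
python3 -m crank '[[[0,0,0,-0.8],[0,0,0,-0.8],[0,0,0,-0.8],[0,0,0,-0.8],[0,0,0,-0.8],[0,0,0,-0.8],[0,0,0,-0.8],[0,0,0,-0.35],[0.6,0.35,0,0],[0.9,0.5,0,0],[0.9,0.5,0,0],[0.9,0.5,0,0]]]';python3 -m crank '[[[0.9,0.51,0,0],[0.9,0.51,0,0],[0.9,0.51,0,0],[0.9,0.51,0,0],[0.9,0.51,0,0],[0.9,0.51,0,0],[0.9,0.51,0,0],[0.9,0.51,0,0],[0.9,0.51,0,0],[0.9,0.51,0,0],[0,0,0,0]]]';python3 -c "
from h import *
plan((564.8,152,120,1.811))"
```

```text
clock: 34.48
eef_pos: [469.1, -189.5, 158.6]
tool_rot: [-3.14, -0.001, 1.808]
force: [0.9, 0.5, -1.3]
width: 50.1
gripper_force: 62.6
clock: 35.4
eef_pos: [541.0, 65.4, 158.1]
tool_rot: [3.141, -0.004, 1.817]
force: [0.1, 0.0, -1.0]
width: 50.6
gripper_force: 62.7
t 35.4 pos [541.   65.4 158.1] rpy [ 3.141 -0.004  1.817] w 50.6 F [ 0.1  0.  -1. ] q [-0.48  0.62  0.48  1.9  -0.43  0.72  0.5 ]
turn 0.08 shift [3.14 1.75 1.52]
```

```bash
python3 -m crank '[[[0.7,0.4,0,0],[0.7,0.4,0,0],[0.7,0.4,0,0],[0.6,0.3,0.2,0],[0.3,0.2,0.5,0],[0,0,0.6,0],[0,0,0.6,0],[0,0,0.6,0],[0,0,0,0],[0,0,0,0]]]';python3 -c "
from h import *
plan((564.8,152,45,1.811),(564.8,152,33,1.811))"
```

```text
clock: 36.23
eef_pos: [562.5, 140.3, 95.3]
tool_rot: [-3.138, 0.001, 1.809]
force: [-0.5, 0.4, -1.3]
width: 49.9
gripper_force: 62.7
t 36.23 pos [562.5 140.3  95.3] rpy [-3.138e+00  1.000e-03  1.809e+00] w 49.9 F [-0.5  0.4 -1.3] q [-0.56  0.76  0.44  1.84 -0.49  0.66  0.4 ]
turn -0.03 shift [0.43 0.2  2.01]
turn 0.0 shift [ 0.   -0.    0.48]
```

```bash
python3 -m crank '[[[0.23,0.1,0.2,0],[0.2,0.1,0.5,0],[0,0,0.5,0],[0,0,0.5,0],[0,0,0.2,0],[0,0,0,0],[0,0,0,0],[0,0,0,0]]]';python3 -c "
from h import *
plan((564.8,152,33,1.811))"
```

```text
clock: 36.9
eef_pos: [566.3, 152.6, 49.6]
tool_rot: [3.141, 0.0, 1.809]
force: [-0.5, 0.1, -1.5]
width: 50.2
gripper_force: 62.8
t 36.9 pos [566.3 152.6  49.6] rpy [3.141 0.    1.809] w 50.2 F [-0.5  0.1 -1.5] q [-0.55  0.83  0.39  1.84 -0.54  0.58  0.42]
turn -0.02 shift [-0.01 -0.07  0.66]
```

```bash
python3 -m crank '[[[-0.01,-0.06,0.2,0],[0,0,0.2,0],[0,0,0.15,0],[0,0,0.05,0],[0,0,0,0],[0,0,0,0]]]';python3 -m crank '[[[0,0,0.04,0],[0,0,0,0],[0,0,0,0]]]'; python3 -m crank '[[[0,0,0.03,0],[0,0,0,0],[0,0,0,0]]]'
```

```text
clock: 37.4
eef_pos: [564.5, 152.3, 34.2]
tool_rot: [-3.141, 0.0, 1.81]
force: [0.1, -0.9, -1.3]
width: 50.0
gripper_force: 62.8
clock: 37.65
eef_pos: [564.7, 152.4, 33.4]
tool_rot: [3.141, -0.0, 1.81]
force: [-0.3, 0.3, -1.6]
width: 50.2
gripper_force: 62.8
clock: 37.9
eef_pos: [564.7, 152.4, 32.6]
tool_rot: [3.141, -0.0, 1.81]
force: [0.4, 0.1, -2.0]
width: 50.3
gripper_force: 62.8
```

```bash
python3 -m crank '[[[0,0,0.03,0],[0,0,0,0],[0,0,0,0]]]';python3 -m crank '[[[0,0,0.02,0],[0,0,0,0],[0,0,0,0]]]'
```

```text
clock: 38.15
eef_pos: [564.7, 152.4, 32.6]
tool_rot: [3.141, -0.0, 1.81]
force: [-0.9, -0.2, 5.5]
width: 50.3
gripper_force: 63.5
clock: 38.4
eef_pos: [564.7, 152.4, 32.6]
tool_rot: [3.141, -0.001, 1.81]
force: [-2.3, -0.8, 10.3]
width: 50.3
gripper_force: 63.9
```

Contact is firm. I'll release, retreat, and check.

```bash
python3 -m crank '[[[0,0,-0.04,0],[0,0,0,0],[0,0,0,0],[0,0,0,0],[0,0,0,0],[0,0,0,0]]]' -0.6; python3 -m crank '[[[0,0,-0.3,0],[0,0,-0.6,0],[0,0,-0.8,0],[0,0,-0.8,0],[0,0,-0.8,0],[0,0,-0.8,0],[0,0,-0.8,0],[-0.9,0,0,0],[-0.9,0,0,0],[-0.9,0,0,0],[-0.9,0,0,0],[-0.9,0,0,0]]]'; python3 -m crank '[[[-0.9,-0.4,0,0],[-0.9,-0.4,0,0],[-0.9,-0.4,0,0],[-0.9,-0.4,0,0],[-0.9,-0.4,0,0],[-0.9,-0.4,0,0],[-0.9,-0.4,0,0],[-0.9,-0.4,0,0],[0,0,0,0],[0,0,0,0]]]'
python3 - <<'E'
from h import *
plan()
D={c:shot(c,c+'11') for c in('scene','top')}
d=D['top'];a=d['img'][160:265,190:300].astype(int)
for n,m,z in (('red',((a[:,:,0]-a[:,:,1])>15)&(a[:,:,0]<95),46),('all',(a[:,:,0]-a[:,:,2])>18,30)):
    cs=max(cv2.findContours(m.astype(np.uint8),0,1)[0],key=cv2.contourArea)
    w=np.array([atz(d,(p[0][1]+160,p[0][0]+190),z)[:2] for p in cs],np.float32);print(n,cv2.contourArea(cs),cv2.minAreaRect(w))
for c in D:
  for t,z in (('lid_edge',0),):print(c,[(x['position'],x['confidence']) for x in ctrl.place_of(c,t)])
  for t,z in (('slab',46),('pry_blade',13),('pad',5)):
   for r in ctrl.trace(c,t)[:2]:
      m=r['mask'].astype(np.uint8);cs=max(cv2.findContours(m,0,1)[0],key=cv2.contourArea)
      w=np.array([atz(D[c],(p[0][1],p[0][0]),z)[:2] for p in cs],np.float32);print(c,t,round(r['confidence'],2),np.round(r['position']),*[np.round(q,1) for q in cv2.minAreaRect(w)])
E=cv2.imread('pics/scene11.png')[140:380,270:450];F=cv2.imread('pics/top11.png')[150:270,180:300]
cv2.imwrite('pics/c11.png',np.hstack([cv2.resize(E,(400,533)),cv2.resize(F,(400,533))]))
E
```

```text
clock: 38.9
eef_pos: [564.5, 152.3, 32.1]
tool_rot: [-3.141, 0.0, 1.81]
force: [-0.5, 0.4, 0.2]
width: 68.4
gripper_force: 0.0
clock: 39.9
eef_pos: [591.3, 42.1, 155.5]
tool_rot: [3.141, -0.0, 1.81]
force: [-0.5, 0.6, -1.7]
width: 68.5
gripper_force: 0.0
clock: 40.73
eef_pos: [555.6, -152.9, 155.4]
tool_rot: [3.141, 0.001, 1.806]
force: [0.7, 1.0, -0.5]
width: 68.6
gripper_force: 0.0
t 40.73 pos [ 555.6 -152.9  155.4] rpy [3.141e+00 1.000e-03 1.806e+00] w 68.6 F [ 0.7  1.  -0.5] q [-0.07  0.66  0.46  1.81 -0.4   0.76  0.84]Traceback (most recent call last):
  File "<stdin>", line 6, in <module>
ValueError: max() iterable argument is empty
```

Run:
```python
from h import *
D={c:shot(c,c+'12') for c in('scene','top')}
for c in D:
  print(c,[(x['position'],x['confidence']) for x in ctrl.place_of(c,'lid_edge')])
  for t,z in (('slab',46),('sheet',30),('pry_blade',13),('pad',5)):
   for r in ctrl.trace(c,t)[:2]:
      m=r['mask'].astype(np.uint8);cs=max(cv2.findContours(m,0,1)[0],key=cv2.contourArea)
      w=np.array([atz(D[c],(p[0][1],p[0][0]),z)[:2] for p in cs],np.float32);print(c,t,round(r['confidence'],2),np.round(r['position']),*[np.round(q,1) for q in cv2.minAreaRect(w)])
E=cv2.imread('pics/scene12.png')[140:380,270:450];F=cv2.imread('pics/top12.png')[150:270,180:300]
cv2.imwrite('pics/c12.png',np.hstack([cv2.resize(E,(400,533)),cv2.resize(F,(400,533))]))
```

```text
scene [([139.2, 403.2], 0.67)]
scene slab 0.61 [231. 380.] [566.6 156.9] [ 61.6 110.5] 15.2
scene sheet 0.8 [251. 253.] [358.7 -86.2] [45.4 87.8] 6.5
scene sheet 0.73 [279. 159.] [ 259.9 -272.9] [165.8  99.2] 65.3
scene pry_blade 0.69 [334. 316.] [ 624.9 -168.3] [ 32.7 197.9] 1.2
scene pry_blade 0.62 [231. 292.] [367.8  52.6] [34.3 65.3] 7.9
scene pad 0.87 [338. 319.] [ 627.1 -172.5] [ 83.4 215.6] 1.7
top []
top sheet 0.97 [361. 443.] [ 238.2 -255.3] [167.5  84.7] 64.2
top pry_blade 0.59 [174. 158.] [672.7 372.1] [45.  36.9] 9.0
top pad 0.38 [197. 435.] [ 604.3 -274.2] [13.8 30.8] 73.5
```

View pics/c12.png

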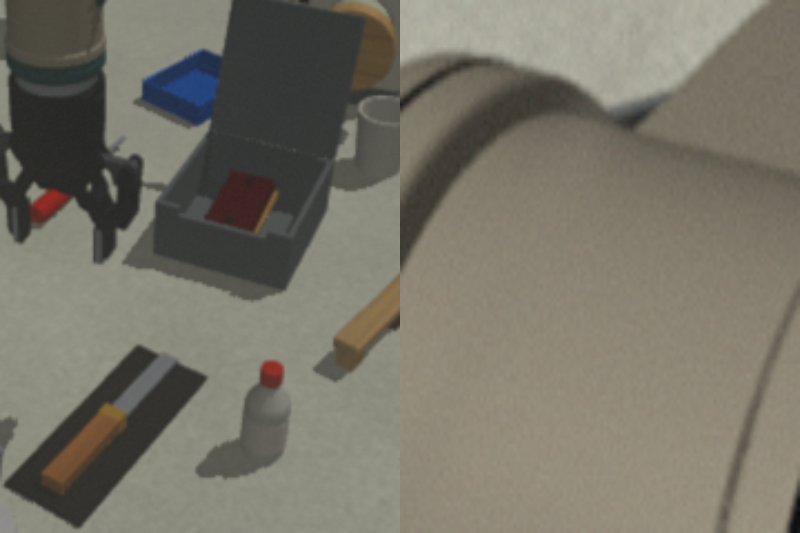

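```bash
python3 -m crank '[[[-0.6,-0.75,0,0],[-0.6,-0.75,0,0],[-0.6,-0.75,0,0],[-0.6,-0.75,0,0],[-0.6,-0.75,0,0],[-0.6,-0.75,0,0],[-0.6,-0.75,0,0],[0,0,0,0],[0,0,0,0]]]'
python3 - <<'E'
from h import *
D={c:shot(c,c+'13') for c in('top',)}
for c in D:
  for t,z in (('slab',46),('sheet',30),('pry_blade',13),('pad',5)):
   for r in ctrl.trace(c,t)[:2]:
      m=r['mask'].astype(np.uint8);cs=max(cv2.findContours(m,0,1)[0],key=cv2.contourArea)
      w=np.array([atz(D[c],(p[0][1],p[0][0]),z)[:2] for p in cs],np.float32);print(c,t,round(r['confidence'],2),np.round(r['position']),*[np.round(q,1) for q in cv2.minAreaRect(w)])
d=D['top'];a=d['img'][160:265,190:300].astype(int)
for k in(12,18,25):
    m=(((a[:,:,0]-a[:,:,1])>k)&((a[:,:,1]-a[:,:,2])<12)).astype(np.uint8);cs=cv2.findContours(m,0,1)[0]
    if not cs: continue
    cs=max(cs,key=cv2.contourArea)
    w=np.array([atz(d,(p[0][1]+160,p[0][0]+190),46)[:2] for p in cs],np.float32);print(k,cv2.contourArea(cs),cv2.minAreaRect(w))
E
```

```text
clock: 42.18
eef_pos: [452.4, -285.4, 155.0]
tool_rot: [-3.141, 0.001, 1.806]
force: [-0.0, 0.3, -0.2]
width: 68.2
gripper_force: 0.0
top slab 0.62 [212. 250.] [563.3 150.7] [ 54.3 109.1] 13.8
top sheet 0.64 [225. 254.] [544.1 120.6] [28.6 79. ] 35.1
top sheet 0.39 [314. 328.] [338.6 -25.9] [15.3 31.2] 62.4
top pry_blade 0.86 [190. 396.] [ 628.  -169.3] [ 27.6 188.7] 1.2
top pad 0.72 [193. 387.] [ 625.8 -172.6] [ 83.7 211.3] 2.8
12 1125.0 ((563.4807739257812, 152.09262084960938), (56.58893585205078, 112.19931030273438), 14.785805702209473)
18 1075.5 ((563.9321899414062, 151.38026428222656), (53.255699157714844, 110.44502258300781), 15.121870040893555)
25 1018.0 ((564.617919921875, 151.21109008789062), (51.09144592285156, 109.29681396484375), 14.148584365844727)
```

Slab at (564, 151.4), 14°; sheet at (564.7, 152.3), 13.9°; packed slab at (564.5, 152.4), 13.5°. All three are aligned to within about 1 mm, and the blade lies within 4 mm of the pad centre.

```bash
python3 -c "
from cell import ctrl
print(ctrl.finish_job())"
```

```text
the job is handed in; nothing more can be done
None
```

The job is done and handed in at about 42 s: the lid was pried up and opened to its stop, the blade is flat on the pad within about 4 mm of its middle, and the sheet and second slab sit on the packed slab, centred to about 1 mm; no verdict came back.

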